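Stand the jar in the caddy and unscrew its stiff lid

TASK

Stand the closed square jar in the caddy's free cell, the one with the rubber pad, so that the cell keeps it from turning. Then unscrew its stiff lid anticlockwise until the thread lets go, lift it straight off and finish while still holding it, level and centred about 3 cm above the jar's mouth, with the jar left standing in its cell. Do not tip the jar over, and leave the garlic, the glass and the spice jar where they are.

Things in the scene. Friction and masses are not known exactly. Their poses are not given: they have to be found in the camera images.
- jar: white stoneware jar with a square body (66 x 66 mm, 70 mm high, corners rounded by 5 mm) and a narrower round neck, 106 mm high to its rim without the lid, 109 mm with it, 0.3 to 0.55 kg; at first it stands closed on the worktop to the left of the caddy. Origin at the centre of its underside, z up, x and y square to its sides. On the bare worktop it turns along with its lid.
- lid: round steel twist-off lid, 58 mm across, 24 mm high, 50 g, with a ribbed rim; closed, it covers the jar's neck from 85 to 109 mm above the jar's underside, and the jar can be lifted and carried by it. Origin at the centre of its lower edge, z up.
- jar_rim (a point): centre of the jar's mouth, on the rim, 106 mm above the jar's underside, z up
- lid_seat (a point): the point on the lid's axis that lies on the jar's rim when the lid is on: inside of the lid's top, 21 mm above its lower edge, z up
- jar_thread (a joint): how far the lid has been unscrewed relative to the jar, rad: 0 = tight, grows as the lid is turned anticlockwise seen from above, against a steady friction of 0.3 N m; the lid is locked on up to 0.75 rad, free to lift straight off beyond about 0.8, and meets a stop at 1.2. It does not rise while it is turned. Up to 0.05 rad of play between lid and thread; stays at its last value when the lid is off.
- caddy: wooden caddy fixed on the worktop by rubber feet, 85 x 243 mm, 52 mm high, with three cells in a row along its y axis, each 73 mm square, centres 79 mm apart (y = -79, 0, +79 mm); walls 6 mm, dividers 48 mm high, cell floor 8 mm above the worktop. Origin at the centre of its underside, z up. A jar standing square in a cell can turn about 0.13 rad either way before the walls hold it.
- pad: thin black rubber disc, 64 mm across, 3 mm thick, fixed at the centre of the floor of the free cell; the jar stands on it, its underside then 11 mm above the worktop. Origin at the centre of its underside.
- garlic: garlic bulb about 53 mm wide, 52 mm high, in one of the other cells; bystander. Origin at its underside.
- glass: small clear drinking glass, 58 mm across, 74 mm high, in the other cell; bystander, its rim is about 82 mm above the worktop. Origin at its underside.
- spice: round spice jar, 46 mm across, 106 mm high, standing on the worktop to the right of the caddy; bystander. Origin at its underside.
Things that resemble listed ones, but are neither listed nor needed, are in the scene too. Several things have the shape of the lid; the one meant has the colours described above.

How it is judged:
By the outcome, as a careful person would: the job done as asked, in the order asked, and still so for the second after the job is handed in, while the arm keeps its last pose, push and grip.
It also fails if it takes over 42 s, if anything falls off the work surface, if the arm or the gripper's body presses on something with over 40 N, if the wrist force passes 120 N, or if a joint passes its speed limit or range.

ROBOT

A 7-joint arm with a two-finger parallel gripper is mounted at the origin on a cart in front of the work surface, level with it; the furniture and walls round the work are solid. World frame = base frame: x ahead of the robot, y to its left, z up, the work surface at z = 0. Lengths are in mm, angles in rad, forces in N, time in s.
With the tool pointing down it reaches from about 350 to 900 mm from the base axis. Payload 19.9 kg.
Tool frame: the origin (TCP) lies at the very end of the fingers, on their centre line; the grasp point (between the pads) lies grip_depth behind it (grip_depth is the distance from the TCP to the grasp point, in mm); z points along the fingers, y is the line along which they close (so a half turn about z gives the same grasp; the last joint's range is limited). The gripper opens to 85 mm and grips with 20 to 120 N. Pads are 22 mm wide; open, the fingers measure 114 mm over their backs; the gripper's body (76 mm by 85 mm) begins 54 mm behind the grasp point. The pads swing forward as they close: fully open they stand 13 mm farther back than shut.
Start: joints at [-1.284, 0.417, -0.01, 1.614, 0.005, 1.111, -0.053], TCP at [201.215, 591.704, 231.26] pointing down, gripper open.
Joint ranges: [-2.81, 2.81], [-0.39, 2.02], [-1.27, 1.25], [0.06, 2.57], [-1.19, 4.33], [0.19, 2], [-2.82, 2.82]. Speed limits (rad/s): [1.89, 1.89, 2.39, 2.39, 3.01, 3.01, 3.01].

INTERFACE

Orientations are given as a unit quaternion [x, y, z, w].
In Python, from bench import get_obs, grab_frame, finish_job, grip_depth gives the robot as it stands.
- The arm moves only by the tool play_rows, never from a script. Its argument "steps" is text: rows parted by semicolons, each of 5 numbers parted by spaces: the shift along the world's x, y, z in cm, then the turn about the world's z in rad, then the finger opening in cm, from 0 to 8.54. In form: x y z twist hand; .... A call has 1 to 10 rows; each row shifts and turns the commanded pose from where the row before left it; what a row does not reach is not made up. A row lasts 1/12 s, in which the tool goes at most 41.7 mm and 7.16 degrees, less where a joint would pass 70% of its speed; a pose out of reach is approached as far as the arm can. A call with a gripper value outside its range is refused whole. The fingers move at their own pace and stop on an object; "force" is the grip in N (left out, the last holds). Time passes only in rows, so rows that do not move let the fingers close. It gives the time, the measured TCP pose, the force, the opening and the grip force at its end, in the units of the state.
- get_obs(): the state, without advancing time (a new reading comes with each control period).
- grab_frame(name): name is "side" or "top"; returns a dict with "frame" (480x640x3 uint8, blue, green, red), "K" (3x3 intrinsics, pixels), "pose" (4x4, takes a point from camera to world coordinates). Camera axes: x right, y up, looking along -z (the intrinsics and any distortion apply to the point x, -y, -z); pixel columns grow to the right and rows downward; lengths in mm; the calibration is good to about 2 mm. A picture is of the moment at which its call begins. There is no depth.
- finish_job(): hands the job in; it is judged then, once.
The state is a dict: "t": time; "joint_positions": joint angles; "joint_vel": joint speeds; "tau": joint torques, N m; "eef_pos": TCP position; "eef_rot": TCP orientation; "contact_force": force on the tool from outside, world axes, zero at the start; "torque": the same for the moment, N m; "gripper_width": finger opening in mm; "gripper_force": force on a finger pad.
Only numpy, scipy, OpenCV 4.12 (cv2) and the standard library are available. Lean on these libraries where they do the work, as an engineer would, in place of code of your own. Each camera call takes 0.05 s, during which the arm holds its last target. There are 200 camera calls.

## Working session

There is one attempt and no reset: what is moved stays moved. The work goes in short steps, Python scripts to look and compute and a tool call to move; the robot and the scene stay as the last step left them, time stands still between calls to the robot, and variables do not carry over. Pictures are saved under pics/ and viewed, at most 10 in all, crops included, and the job is handed in when it is done.

Besides the shell and the picture viewer there is one more tool, called in YAML: its name, and indented under it one key for each argument. play_rows: Moves the arm, as the interface text tells. Its arguments: {"type":"object","properties":{"steps":{"type":"string"},"force":{"type":"number"}},"required":["steps"]}

```bash
mkdir -p pics; ls; python3 - <<'E'
from bench import *
import cv2
for n in("top","side"):
    f=grab_frame(n); cv2.imwrite(f"pics/{n}0.png",f["frame"]); print(n,f["K"],f["pose"],[k for k in f])
print(get_obs(),grip_depth)
E
```

```text
pics
top [[589.35570258   0.         316.54268032]
 [  0.         589.35570258 232.60004083]
 [  0.           0.           1.        ]] [[-1.38431235e-02  9.83205759e-01 -1.81974734e-01  2.42574204e+02]
 [-9.99903857e-01 -1.37581476e-02  1.72937552e-03 -1.75270220e+02]
 [-8.03303281e-04  1.81981179e-01  9.83301686e-01  1.25819464e+03]
 [ 0.00000000e+00  0.00000000e+00  0.00000000e+00  1.00000000e+00]] ['frame', 'K', 'pose']
side [[557.66700487   0.         313.73893758]
 [  0.         557.66700487 252.57830312]
 [  0.           0.           1.        ]] [[ 9.60340529e-01  1.11977071e-01 -2.55357012e-01  1.00816784e+02]
 [-2.78086627e-01  3.17820077e-01 -9.06453654e-01 -1.39090325e+03]
 [-2.03444404e-02  9.41515552e-01  3.36354827e-01  5.65238059e+02]
 [ 0.00000000e+00  0.00000000e+00  0.00000000e+00  1.00000000e+00]] ['frame', 'K', 'pose']
{'t': 0.1, 'joint_positions': array([-1.28448745,  0.41791462, -0.01032251,  1.61414443,  0.00471053,
        1.11070248, -0.05296753]), 'joint_vel': array([-0.00029906, -0.000239  , -0.00172023, -0.00065968,  0.00137585,
       -0.00069568, -0.0011314 ]), 'tau': array([ 1.87185884e-03, -8.65822935e+01,  6.80971015e-01, -4.35642886e+01,
        1.92620448e-02,  4.86233199e-03,  3.54596591e-05]), 'eef_pos': array([201.12551572, 591.40525991, 230.70972841]), 'eef_rot': array([ 1.63140396e-01,  9.86602698e-01, -5.70461040e-04, -4.89888668e-05]), 'contact_force': array([-1.32062632,  0.29368592, -0.36085827]), 'torque': array([-0.00294889, -0.03396455, -0.05375271]), 'gripper_force': 0.0, 'gripper_width': 85.70047310615352} 18.700000000000003
```

View pics/top0.png

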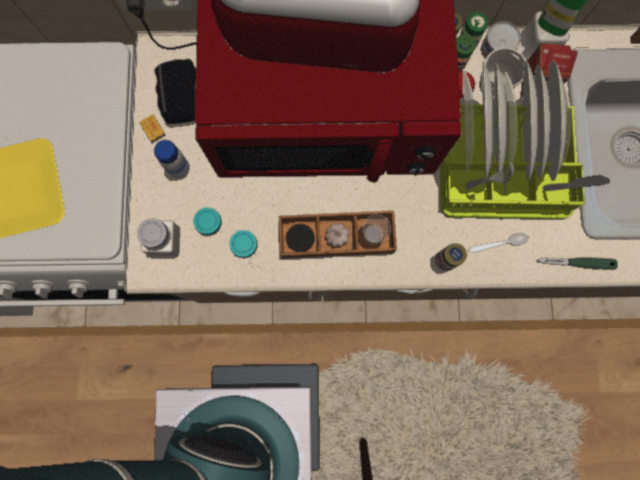

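View pics/side0.png

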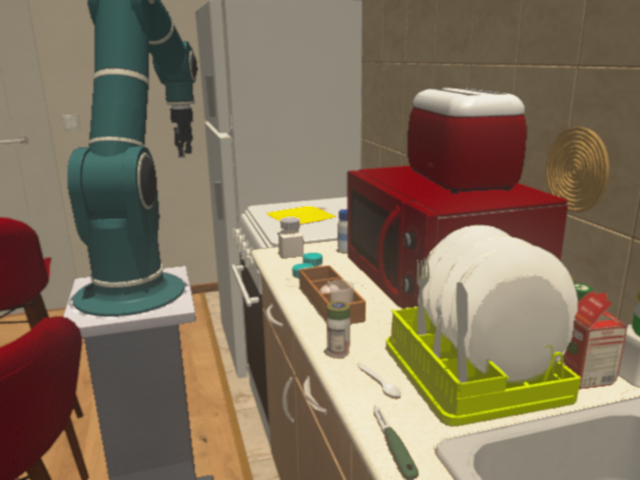

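The top view shows the candidates for the lidded jar:
- White square jar with a grey steel lid at (155,236).
- Teal lids at (207,221) and (243,243).
- Blue-capped bottle at (168,157).
- Dark-lidded spice jar at (452,257).

I choose the one at (155,236). The free cell, with the black pad, is at (300,237). The garlic is at (337,236) and the glass at (373,233).

```bash
cat > h.py <<'E'
import numpy as np, cv2
from bench import *
def ray(f,u,v,z):
    K,P=f["K"],f["pose"]; d=P[:3,:3]@np.array([(u-K[0,2])/K[0,0],-(v-K[1,2])/K[1,1],-1.]); o=P[:3,3]
    return o+d*(z-o[2])/d[2]
def proj(f,p):
    K,P=f["K"],f["pose"]; c=P[:3,:3].T@(np.asarray(p,float)-P[:3,3]); return K[0,0]*c[0]/-c[2]+K[0,2], -K[1,1]*c[1]/-c[2]+K[1,2]
E
python3 - <<'E'
from h import *
f=grab_frame("top"); im=f["frame"]
a=cv2.resize(im[205:270,125:195],None,fx=8,fy=8,interpolation=cv2.INTER_CUBIC)[:,:560]
s=grab_frame("side")
b=cv2.resize(s["frame"][205:265,265:325],None,fx=4,fy=4,interpolation=cv2.INTER_CUBIC)
c=np.zeros((600,800,3),np.uint8); c[:520,:560]=a; c[:240,560:]=b
cc=cv2.resize(im[205:265,270:330],None,fx=4,fy=4,interpolation=cv2.INTER_CUBIC); c[260:500,560:]=cc
cv2.imwrite("pics/crop.png",c)
g=cv2.cvtColor(im,cv2.COLOR_BGR2GRAY); hsv=cv2.cvtColor(im,cv2.COLOR_BGR2HSV)
# pad
m=((g<60)).astype(np.uint8); m[:220]=0;m[255:]=0;m[:,:285]=0;m[:,316:]=0
n,l,st,ce=cv2.connectedComponentsWithStats(m); i=1+np.argmax(st[1:,4]); print("pad",st[i],ce[i],ray(f,*ce[i],11))
# caddy: brown
m=cv2.inRange(hsv,(3,70,30),(18,255,200)); m[:205]=0;m[265:]=0;m[:,:270]=0;m[:,405:]=0
m=cv2.morphologyEx(m,cv2.MORPH_OPEN,np.ones((2,2)))
c=max(cv2.findContours(m,0,2)[0],key=cv2.contourArea); r=cv2.minAreaRect(c); print("caddy",r)
for p in cv2.boxPoints(r): print(p,ray(f,*p,52))
print([ray(f,u,v,0) for u,v in [(155,200),(137,257)]])
E
```

```text
pad [286 224  28  28 610] [299.79508197 237.82459016] [ 462.4744554  -141.32425985   11.        ]
caddy ((338.16632080078125, 234.99208068847656), (43.09402084350586, 116.96269226074219), 87.27368927001953)
[278.7263  216.25113] [501.68904119 -98.75993395  52.        ]
[395.5566  210.68777] [ 510.17603766 -343.60179684   52.        ]
[397.60635 253.73303] [ 419.02489291 -344.35412209   52.        ]
[280.77603 259.2964 ] [ 410.79498041 -102.79399566   52.        ]
[array([553.11567158, 175.91150999,   0.        ]), array([427.36275342, 210.15946155,   0.        ])]
```

View pics/crop.png

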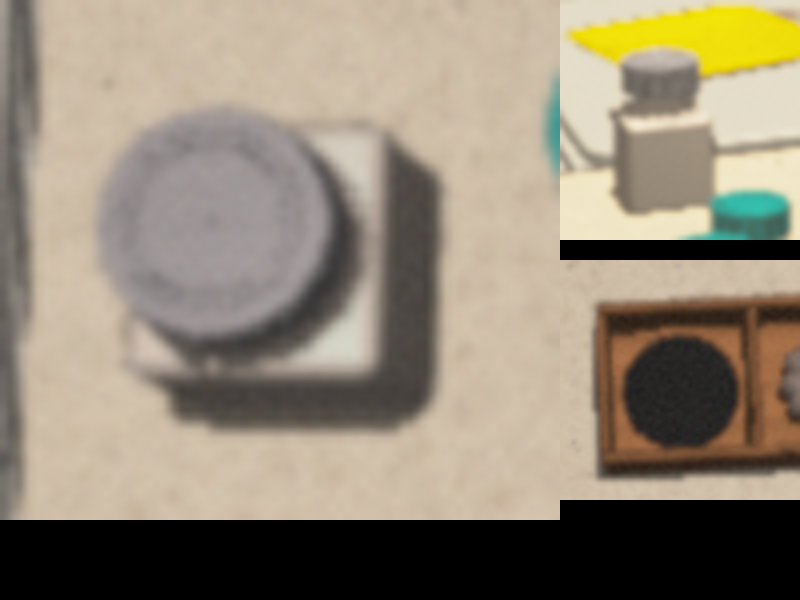

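Crop: steel lid circle centred at about pixel (151.3,232.2). The body's top right edge runs from (172.7,220.6) to (171.6,251). It is the white square jar with the steel lid, as described. The free cell with the pad is clear.

```bash
python3 - <<'E'
from h import *
f=grab_frame("top"); s=grab_frame("side")
cr=lambda a,b:(125+(a+.5)/8-.5,205+(b+.5)/8-.5)
L=ray(f,*cr(216,221),109); print("lid",L, "diam",np.linalg.norm(ray(f,*cr(100,221),109)-ray(f,*cr(331,221),109)))
a=ray(f,*cr(385,130),70); b=ray(f,*cr(378,365),70); c=ray(f,*cr(135,363),70)
print("corners",a,b,c,"yaw",np.arctan2(a[1]-b[1],a[0]-b[0]))
print("bottom edge yaw",-np.arctan2(c[0]-b[0],c[1]-b[1]))
# side check: lid top centre from crop (660,63)-> /4
u,v=265+(100.5)/4-.5,205+(63.5)/4-.5
print("side",ray(s,u,v,109),proj(s,L),(u,v))
E
```

```text
lid [460.66131342 149.94310711 109.        ] diam 57.293648890256506
corners [491.28312901 118.37496834  70.        ] [430.12268521 118.28956158  70.        ] [431.50422469 180.26824603  70.        ] yaw 0.0013964368349524002
bottom edge yaw -0.022286867486439398
side [458.36202456 129.5845074  109.        ] (np.float64(288.7318119434779), np.float64(218.4635493446676)) (289.625, 220.375)
```

play_rows:
  steps: "1.6 -2.7 0 -0.1 8.5;1.6 -2.7 0 -0.1 8.5;1.6 -2.7 0 -0.1 8.5;1.6 -2.7 0 -0.1 8.5;1.6 -2.7 0 -0.1 8.5;1.6 -2.7 0 -0.1 8.5;1.6 -2.7 0 -0.1 8.5;1.6 -2.7 0 -0.1 8.5;1.6 -2.7 0 -0.1 8.5;1.6 -2.7 0 -0.1 8.5"
  force: 80

```text
t: 1.13
eef_pos: [361.7, 320.3, 231.4]
eef_rot: [0.618, 0.786, 0.0, -0.0]
contact_force: [0.6, 0.8, -0.3]
gripper_width: 85.1
gripper_force: 0.0
```

play_rows:
  steps: "1.6 -2.7 0 -0.1 8.5;1.6 -2.7 0 -0.1 8.5;1.6 -2.7 0 -0.1 8.5;1.6 -2.7 0 -0.1 8.5;1.6 -2.7 0 -0.1 8.5;1.6 -2.7 0 -0.1 8.5;0 0 0 0 8.5;0 0 0 0 8.5"

```text
t: 1.8
eef_pos: [457.7, 158.4, 231.3]
eef_rot: [0.822, 0.569, -0.0, 0.0]
contact_force: [-0.2, 0.7, -0.4]
gripper_width: 84.9
gripper_force: 0.0
```

```bash
python3 -c "
from bench import *
o=get_obs();print(o['joint_positions'],o['eef_pos'],o['eef_rot'],o['contact_force'])"
```

```text
[-0.83858672  0.1756203   0.49461057  1.9675344  -0.09713992  1.02127812
 -0.65948597] [457.73519004 158.39514306 231.27692748] [ 8.22251348e-01  5.69124509e-01 -4.97487520e-05  1.05629622e-04] [-0.16824356  0.72857054 -0.4022938 ]
```

play_rows:
  steps: "0.3 -0.9 -2.5 0 8.5;0 0 -2.8 0 8.5;0 0 -2.5 0 8.5;0 0 -2.5 0 8.5;0 0 -2 0 8.5;0 0 -1.5 0 8.5;0 0 -1 0 8.5;0 0 -0.5 0 8.5;0 0 0 0 8.5"

```text
t: 2.55
eef_pos: [459.8, 151.1, 77.7]
eef_rot: [0.821, 0.571, -0.001, -0.0]
contact_force: [-1.0, 1.3, -0.0]
gripper_width: 85.1
gripper_force: 0.0
```

```bash
python3 - <<'E'
from h import *
f=grab_frame("top"); s=grab_frame("side")
c=np.hstack([cv2.resize(f["frame"][195:275,115:195],(400,400),interpolation=2),cv2.resize(s["frame"][180:270,250:340],(400,400),interpolation=2)])
cv2.imwrite("pics/g1.png",c); o=get_obs(); print(o["eef_pos"],o["contact_force"])
E
```

```text
[460.49015291 151.06951114  78.87786332] [-0.02791288  0.33479267  1.30979476]
```

View pics/g1.png

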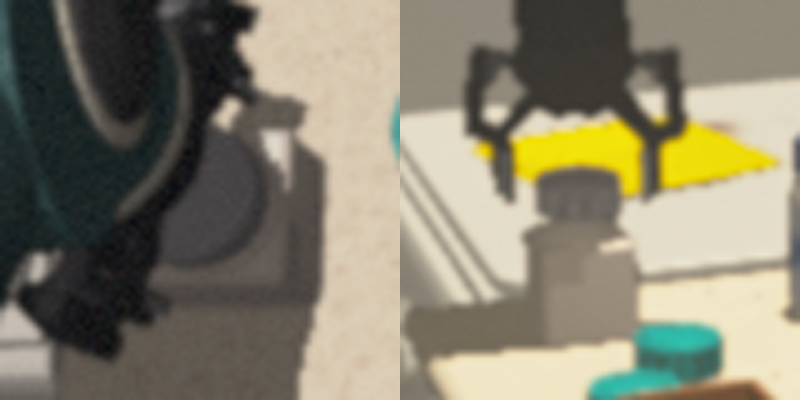

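The fingers straddle the lid: tips at (505,200) and (650,195), lid at (578,190) in the side crop. Closing now.

play_rows:
  steps: "0 0 0 0 5;0 0 0 0 5;0 0 0 0 5;0 0 0 0 5;0 0 0 0 5;0 0 0 0 5;0 0 0 0 5;0 0 0 0 5"
  force: 80

```text
t: 3.32
eef_pos: [460.6, 151.0, 79.3]
eef_rot: [0.821, 0.57, 0.001, -0.0]
contact_force: [-5.7, -2.2, 19.8]
gripper_width: 55.9
gripper_force: 81.5
```

play_rows:
  steps: "0 0 1 0 5;0 0 2 0 5;0 0 2.5 0 5;0 0 2.5 0 5;0 0 1.5 0 5;0 0 0 0 5;0 0 0 0 5"

```text
t: 3.9
eef_pos: [460.2, 150.9, 173.7]
eef_rot: [0.821, 0.57, 0.001, -0.0]
contact_force: [-0.8, -0.1, -5.3]
gripper_width: 55.7
gripper_force: 90.2
```

```bash
python3 - <<'E'
from h import *
f=grab_frame("top"); s=grab_frame("side")
c=np.hstack([cv2.resize(f["frame"][195:275,115:195],(400,400),interpolation=2),cv2.resize(s["frame"][160:260,240:340],(400,400),interpolation=2)])
cv2.imwrite("pics/g2.png",c); o=get_obs(); print(o["eef_pos"],o["contact_force"],o["torque"])
E
```

```text
[459.57154004 150.53468878 172.36327915] [-0.94991795  0.6313236  -4.57741232] [0.0950218  0.01010712 0.00451431]
```

View pics/g2.png

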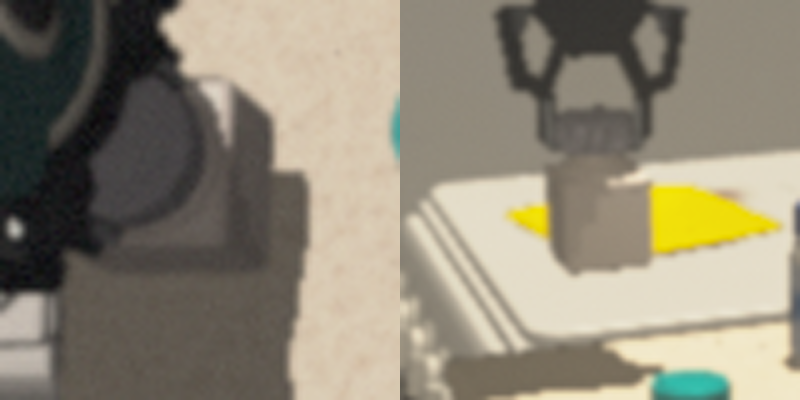

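The jar hangs level and square from the lid (side crop around (600,190)). Carrying it to the cell.

play_rows:
  steps: "0 -1.1 0 0.005 5;0 -2.5 0 0.005 5;0.1 -3.3 0 0.005 5;0 -3.5 0 0.005 5;0.1 -3.5 0 0.005 5;0 -3.5 0 0.005 5;0 -3.5 0 0.005 5;0.1 -3.5 0 0.005 5;0 -2.7 0 0.005 5;0 -2 0 0 5"

```text
t: 4.83
eef_pos: [462.2, -143.0, 172.2]
eef_rot: [0.809, 0.588, -0.001, -0.0]
contact_force: [0.1, 0.8, -4.8]
gripper_width: 56.0
gripper_force: 90.2
```

play_rows:
  steps: "0 0 -1 0 5;0 0 -1 0 5;0 0 -0.5 0 5;0 0 0 0 5;0 0 0 0 5"

```text
t: 5.25
eef_pos: [463.0, -139.5, 147.7]
eef_rot: [0.808, 0.589, -0.001, -0.0]
contact_force: [0.6, 0.6, -4.8]
gripper_width: 55.8
gripper_force: 90.1
```

```bash
python3 - <<'E'
from h import *
f=grab_frame("top"); s=grab_frame("side")
c=np.hstack([cv2.resize(f["frame"][205:265,270:330],(400,400),interpolation=2),cv2.resize(s["frame"][230:330,280:380],(400,400),interpolation=2)])
cv2.imwrite("pics/g3.png",c); o=get_obs(); print(o["joint_positions"],o["eef_pos"],o["contact_force"],o["torque"])
E
```

```text
[-0.30282884  0.3190254   0.62590518  2.05178671 -0.24849622  0.84378543
  0.15472645] [ 463.40177295 -139.77586722  148.40229628] [-0.19999662  0.38822349 -5.09534199] [-0.01823938 -0.04560802  0.04186301]
```

View pics/g3.png

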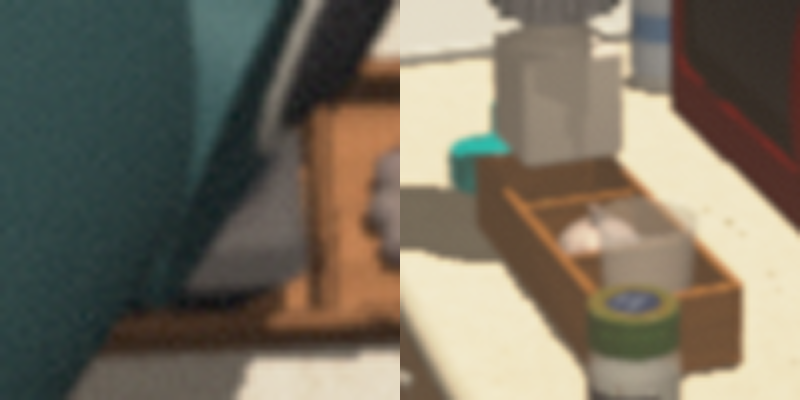

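Side crop: the jar hangs upright over the free cell, body bottom near (525–620,160). The garlic and glass are clear of it. Lowering gently while watching force.

play_rows:
  steps: "-0.1 -0.1 -0.8 0 5;0 0 -0.8 0 5;0 0 -0.6 0 5;0 0 -0.5 0 5;0 0 -0.4 0 5;0 0 0 0 5;0 0 0 0 5"

```text
t: 5.93
eef_pos: [462.1, -141.4, 117.1]
eef_rot: [0.808, 0.589, -0.0, -0.0]
contact_force: [-0.7, -0.5, -4.5]
gripper_width: 55.6
gripper_force: 90.2
```

```bash
python3 - <<'E'
from h import *
s=grab_frame("side")
cv2.imwrite("pics/g4.png",cv2.resize(s["frame"][225:325,285:385],(600,600),interpolation=2)); o=get_obs(); print(o["eef_pos"],o["contact_force"],o["torque"])
E
```

```text
[ 462.29003363 -141.39846891  117.32737639] [-0.3572576  -0.01658733 -4.95586628] [ 0.01845153 -0.00601877 -0.07528529]
```

View pics/g4.png

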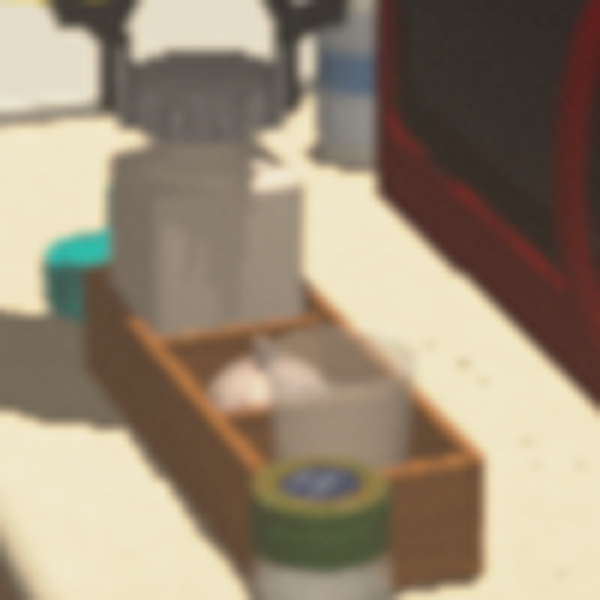

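The jar's bottom is at about z=38, inside the cell with no contact force. In the crop the body enters behind the divider at (165–310,325). Continuing down.

play_rows:
  steps: "0 0 -0.7 0 5;0 0 -0.6 0 5;0 0 -0.5 0 5;0 0 -0.4 0 5;0 0 -0.3 0 5;0 0 -0.1 0 5;0 0 -0.1 0 5;0 0 0 0 5"

```text
t: 6.65
eef_pos: [462.5, -141.5, 90.6]
eef_rot: [0.808, 0.589, 0.0, 0.0]
contact_force: [0.2, -0.3, -0.2]
gripper_width: 55.8
gripper_force: 91.0
```

Seated: the weight has come off the wrist. Now unscrewing.

play_rows:
  steps: "0 0 -0.1 0.05 5;0 0 0 0.08 5;0 0 0 0.08 5;0 0 0 0.08 5;0 0 0 0.08 5;0 0 0 0.08 5"

```text
t: 7.15
eef_pos: [462.9, -141.8, 90.4]
eef_rot: [0.656, 0.755, 0.001, 0.001]
contact_force: [-6.4, 0.5, 20.6]
gripper_width: 56.2
gripper_force: 93.1
```

```bash
python3 -c "
from bench import *
o=get_obs();print(o['joint_positions'],o['eef_pos'],o['eef_rot'],o['contact_force'],o['torque'])"
```

```text
[-0.1521643   0.39889606  0.4594914   2.08723775 -0.26829293  0.70942432
  0.62203291] [ 462.85939953 -141.77385328   90.41624309] [6.55526089e-01 7.55172043e-01 5.46713952e-04 6.58224145e-04] [-6.38628181  0.5188766  20.58326334] [ 0.06774869  1.52104045 -0.38516688]
```

play_rows:
  steps: "0 0 0.05 0.08 5;0 0 0 0.08 5;0 0 0 0.08 5;0 0 0 0.08 5;0 0 0 0.08 5;0 0 0 0.08 5;0 0 0 0.08 5;0 0 0 0.08 5"

```text
t: 7.82
eef_pos: [462.2, -141.9, 90.5]
eef_rot: [0.385, 0.923, -0.0, 0.0]
contact_force: [-6.7, -1.1, 12.7]
gripper_width: 55.7
gripper_force: 92.0
```

```bash
python3 -c "
from bench import *
o=get_obs();print(o['joint_positions'],o['eef_pos'],o['eef_rot'],o['contact_force'],o['torque'])"
```

```text
[-0.02704786  0.37948794  0.30846326  2.0839305  -0.17488598  0.70163071
  1.17564383] [ 462.18210869 -141.86110078   90.45979007] [ 3.84784293e-01  9.23006495e-01 -4.79547961e-05  2.35341193e-04] [-6.71366838 -1.068254   12.65419869] [-0.37056769  1.43787125 -0.37093839]
```

play_rows:
  steps: "0 0 0 0.05 5;0 0 0 0.03 5;0 0 0.1 0 5;0 0 0.1 0 5;0 0 0.2 0 5;0 0 0.3 0 5;0 0 0 0 5;0 0 0 0 5"

```text
t: 8.48
eef_pos: [462.5, -141.2, 97.0]
eef_rot: [0.349, 0.937, 0.0, 0.0]
contact_force: [0.4, 0.2, -0.6]
gripper_width: 55.9
gripper_force: 90.7
```

```bash
python3 - <<'E'
from h import *
s=grab_frame("side")
cv2.imwrite("pics/g5.png",cv2.resize(s["frame"][225:325,285:385],(600,600),interpolation=2)); o=get_obs(); print(o["eef_pos"],o["contact_force"],o["torque"])
E
```

```text
[ 462.37208714 -141.21999021   96.88216013] [ 0.0727918   0.31465704 -0.65699701] [-0.01540926 -0.02845201  0.05744862]
```

View pics/g5.png

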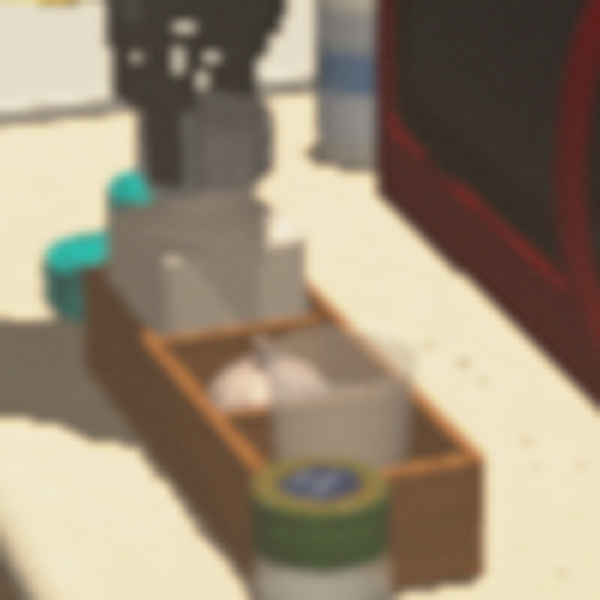

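Only the lid's weight (0.6 N) is on the wrist, and the jar sits in its cell (crop 110–305,190–330). Lifting to 30 mm.

play_rows:
  steps: "0 0 0.4 0 5;0 0 0.6 0 5;0 0 0.6 0 5;0 0 0.5 0 5;0 0 0.3 0 5;0 0 0 0 5;0 0 0 0 5;0 0 0 0 5"

```text
t: 9.2
eef_pos: [462.1, -141.3, 120.7]
eef_rot: [0.349, 0.937, -0.0, -0.0]
contact_force: [-0.1, -0.2, -1.0]
gripper_width: 55.8
gripper_force: 90.7
```

```bash
python3 - <<'E'
from h import *
s=grab_frame("side")
cv2.imwrite("pics/g6.png",cv2.resize(s["frame"][225:325,285:385],(600,600),interpolation=2)); o=get_obs(); print(o["eef_pos"],o["eef_rot"],o["contact_force"])
E
```

```text
[ 462.07237808 -141.24730869  120.55639683] [ 3.48897605e-01  9.37160831e-01 -7.61215304e-05 -1.82091590e-04] [-0.46672882 -0.10764742 -0.22323967]
```

View pics/g6.png

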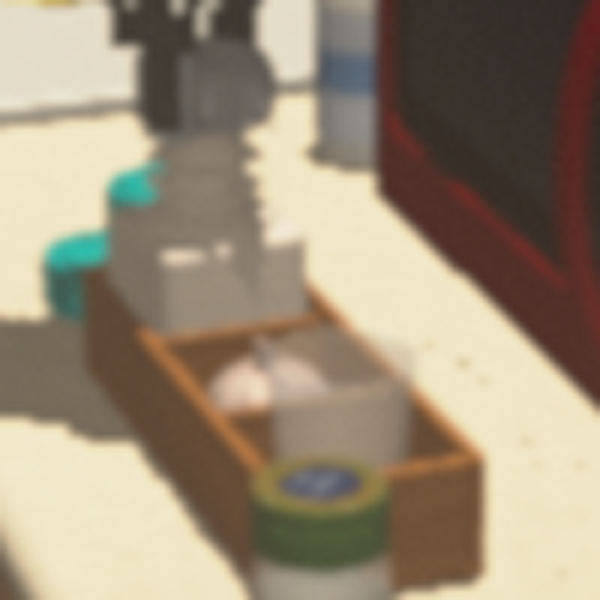

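The lid is held level at about (225,85), above the bare threaded neck at (210,180). The jar stands in its cell, and the bystanders have not moved. Handing in.

```bash
python3 -c "
from bench import *
print(finish_job())"
```

```text
the job is handed in; nothing more can be done
None
```

I handed the job in at about 9 s. The jar stands in the padded cell, its lid is unscrewed and held level and centred about 3 cm above the mouth, and the garlic, glass and spice jar look undisturbed; the hand-in gave no verdict.

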